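# Hold the microscope's specimen carriage out at the loading mark

## Task

Lift the sprung index plunger on the microscope's specimen carriage right up by its knob so that its pin is out of the seat hole, then, keeping it up all the way, draw the carriage out along its rail until the carriage's pointer is level with the marker on the base edge. Finish while holding it there, plunger fully up and knob still in the grip, because both springs would pull back and a colleague is about to change the dish. Leave the marker and the dishes and beaker standing around as they are.

Things in the scene. Friction and masses are not known exactly. Their poses are not given: they have to be found in the camera images.
- shuttle: Fixed black microscope on a long low base with a rail for a sliding steel carriage. Origin on the table, below the rail's centre line; +x: the way the carriage is drawn out (level, away from the microscope), z up. Base plate x -180 to 260, y -75 to 75 mm, 10 mm thick; rail top at z 28 mm. Microscope: x -320 to -54 mm, about 370 mm high, over the dish on the carriage; keep the hand clear of it.
- carriage (a joint): How far the carriage (steel plate 250 x 90 mm, top 40 mm above the table; dish at the microscope end, index plunger near the outer end) is drawn out along shuttle's +x, m: 0 home (start) to 0.13. A spring pulls it home, 2.2 N at 0 and 22 N/m more, with light drag. It is locked while the plunger's pin is in the seat hole.
- plunger (a joint): How far the index plunger is lifted straight up, in m: 0 seated (start) to 0.014 at its upper stop, fully back. Spring about 5 N at 0, 9 N at the stop, pushing it down. The pin, 9 mm across, reaches 8 mm into the seat hole in the rail, so it is out of the hole above 0.008.
- knob: The plunger's knob: dark steel upright cylinder, 28 mm diameter, 24 mm high; origin at the centre of its underside, 64 mm above the table when seated. Below it a round housing 22 mm in diameter, top 60 mm above the table. At home it is 60 mm along +x of shuttle's origin, on the centre line. Grip its sides from above; it moves with plunger and carriage.
- knob_mid (a point): Middle of the knob (on its axis, 12 mm above its underside; 76 mm above the table when seated), where to grip it.
- pointer (a point): Tip of the carriage's pointer, a small steel finger 4 mm wide with a black line on top, sticking out of the carriage's long edge on the shuttle -y side, 35 mm above the table, 60 mm nearer the microscope than the knob's axis. It moves with the carriage; its axes are those of shuttle.
- mark (a point): Inner face of the marker's ridge (4 mm wide, black line on top) at pointer height. The marker is a steel block 14 x 16 x 30 mm clamped on the base's -y edge beside the engraved scale, 60 to 110 mm along +x from the pointer's start. Pointer and mark are level when their x along shuttle is equal; the pointer passes it with 3 mm side gap. Axes as shuttle.
- dish_a: Bystander: loose closed clear specimen dish, 92 mm diameter, 16 mm high, origin at the centre of its underside.
- dish_b: Bystander: another such dish.
- dish_c: Bystander: another such dish, on the robot's side of the rail.
- beaker: Bystander: loose clear beaker of capped tubes, 72 mm diameter, 116 mm high with the caps, origin at the centre of its underside.

How it is judged:
On the way:
1. the plunger is lifted out of its seat hole (more than 9.5 mm) while the carriage is still home (within 10 mm) (value of joint plunger above 0.0095 m and value of joint carriage below 0.01 m), for 0.1 s.
At the end, for the whole second after the job is handed in: The plunger is lifted more than 11 of its 14 mm, the pointer is within 5 mm of level with the mark along the rail, the carriage is at rest, and the fingers hold the knob (more than 2 N) (value of joint plunger above 0.011 m and x of pointer in the frame of mark between -0.005 and 0.005 m and contact force between the fingers and knob above 2 N and velocity of joint carriage between -0.01 and 0.01 m/s); the arm keeps its last pose, push and grip.
It fails at once if the carriage is out by more than 15 mm with the plunger let down below 8.5 mm (value of joint carriage above 0.015 m and value of joint plunger below 0.0085 m).
It fails at once if the marker is shifted by more than 4 mm (distance of mark from where it was at the start of the episode above 0.004 m).
It fails at once if a dish or the beaker is pushed more than 15 mm or tipped (distance of any of dish_a, dish_b, dish_c, beaker from where it was at the start of the episode above 0.015 m or angle between any of dish_a, dish_b, dish_c, beaker's own z axis and vertical above 0.3 rad).
It also fails if it takes over 38 s, if anything falls off the work surface, if the arm or the gripper's body presses on something with over 40 N, if the wrist force passes 120 N, or if a joint passes its speed limit or range.

## Robot

A 6-joint arm with a two-finger parallel gripper is mounted at the origin on the work surface. World frame = base frame: x ahead of the robot, y to its left, z up, the work surface at z = 0. Lengths are in m, angles in rad, forces in N, time in s.
With the tool pointing down it reaches from about 0.225 to 0.875 m from the base axis. Payload 3.4 kg.
Tool frame: the origin (TCP) lies at the very end of the fingers, on their centre line; the grasp point (between the pads) lies behind it (manip.grasp_offset is the z of the grasp point in the tool frame, in m); z points along the fingers, y is the line along which they close (so a half turn about z gives the same grasp; the last joint's range is limited). The gripper opens to 85 mm and grips with 20 to 120 N. Pads are 22 mm wide; open, the fingers measure 114 mm over their backs; the gripper's body (76 mm by 85 mm) begins 54 mm behind the grasp point. The pads swing forward as they close: fully open they stand 13 mm farther back than shut.
Start: joints at [1.135, 0.276, 1.505, -0, 1.361, -0.121], TCP at [0.178, 0.547, 0.231] pointing down, gripper open.
Joint ranges: [-2.89, 2.89], [-0.75, 2.08], [0.22, 2.7], [-1.18, 4.32], [0.11, 2.71], [-2.7, 2.7]. Speed limits (rad/s): [2.57, 2.57, 3.14, 3.14, 3.14, 3.14].

## Interface

Orientations are given as a unit quaternion [w, x, y, z].
In Python, from rig import manip gives the robot as it stands.
- The arm moves only by the shell command python3 -m pendant 'ROWS' [FORCE]. ROWS is JSON, a list of rows, each an object of numbers: "dx", "dy", "dz": the shift along the tool's x, y, z in m; "rx", "ry", "rz": the turn, a rotation vector about the tool's x, y, z in degrees; "hand": the finger opening in m, from 0 to 0.0854. In form: [{"dx": .., "dy": .., "dz": .., "rx": .., "ry": .., "rz": .., "hand": ..}, ...]. A call has 1 to 12 rows; each row shifts and turns the commanded pose from where the row before left it, along the tool's axes as they then stand; what a row does not reach is not made up. A row lasts 1/12 s, in which the tool goes at most 41.7 mm and 7.16 degrees, less where a joint would pass 70% of its speed; a pose out of reach is approached as far as the arm can. A call is refused whole if a number of a shift passes 0.0417 or a number of a turn 7.16, either way. A call with a gripper value outside its range is refused whole. The fingers move at their own pace and stop on an object; FORCE is the grip in N (left out, the last holds). Time passes only in rows, so rows that do not move let the fingers close. It gives the time, the measured TCP pose, the force, the opening and the grip force at its end, in the units of the state.
- manip.get_state(): the state, without advancing time (a new reading comes with each control period).
- manip.get_image(name): name is "side" or "top"; returns a dict with "frame" (400x640x3 uint8, red, green, blue), "fx", "fy", "cx", "cy" (pixels), "position" and "attitude" of the camera in the world. Camera axes: x right, y up, looking along -z (the intrinsics and any distortion apply to the point x, -y, -z); pixel columns grow to the right and rows downward; lengths in m; the calibration is good to about 2 mm. A picture is of the moment at which its call begins. There is no depth.
- manip.sign_off(): hands the job in; it is judged then, once.
The state is a dict: "clock": time; "qpos": joint angles; "qd": joint speeds; "effort": joint torques, N m; "position": TCP position; "ee_rot": TCP orientation; "contact_force": force on the tool from outside, world axes, zero at the start; "moment": the same for the moment, N m; "width": finger opening in m; "gripper_force": force on a finger pad.
Only numpy, scipy, OpenCV 4.12 (cv2) and the standard library are available. Lean on these libraries where they do the work, as an engineer would, in place of code of your own. Each camera call takes 0.05 s, during which the arm holds its last target. There are 200 camera calls.

## Working session

There is one attempt and no reset: what is moved stays moved. The work goes in short steps, Python scripts to look and compute and a shell command to move; the robot and the scene stay as the last step left them, time stands still between calls to the robot, and variables do not carry over. Pictures are saved under pics/ and viewed, at most 10 in all, crops included, and the job is handed in when it is done.

```bash
mkdir -p pics
python3 - <<'E'
from rig import manip
import cv2,json
s=manip.get_state();print(s,manip.grasp_offset)
for n in("side","top"):
    d=manip.get_image(n);cv2.imwrite(f"pics/{n}0.png",d["frame"][...,::-1]);print({k:v for k,v in d.items() if k!="frame"})
E
```

```text
{'clock': 0.0, 'qpos': array([ 1.13499613e+00,  2.76599429e-01,  1.50613129e+00, -1.17440289e-05,
        1.36070992e+00, -1.21014484e-01]), 'qd': array([-0.00173843, -0.00053741,  0.00101132, -0.00225577,  0.00185489,
       -0.0019474 ]), 'effort': array([-1.56636968e-03, -4.16774404e+01, -2.45806199e+01, -1.21121734e-04,
        1.10241323e-02, -4.10829685e-06]), 'position': array([0.17781837, 0.54625519, 0.23043793]), 'ee_rot': array([-2.48414600e-04,  1.56742546e-01,  9.87639064e-01, -8.89989285e-04]), 'contact_force': array([-0.62670694, -0.45975019, -1.33160395]), 'moment': array([-0.02125212, -0.03165369, -0.02494806]), 'gripper_force': 0.0, 'width': 0.08526441176734749} -0.0187
{'fx': 388.1062319328527, 'fy': 388.1062319328527, 'cx': 318.09078134225354, 'cy': 192.11951874641673, 'position': array([0.26730843, 0.70821683, 0.55982041]), 'attitude': array([-0.19637397, -0.10370962,  0.44779667,  0.86611761])}
{'fx': 407.03795805079807, 'fy': 407.03795805079807, 'cx': 316.8890615093604, 'cy': 202.16786277079234, 'position': array([0.52543113, 0.12068679, 0.82302749]), 'attitude': array([ 0.71629072,  0.01103994, -0.04863476, -0.69601752])}
```

View pics/side0.png

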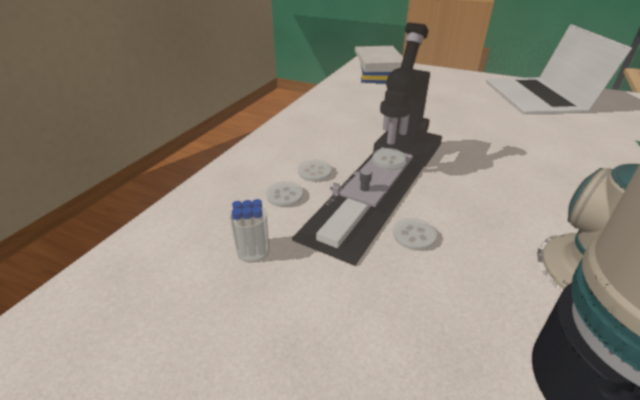

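View pics/top0.png

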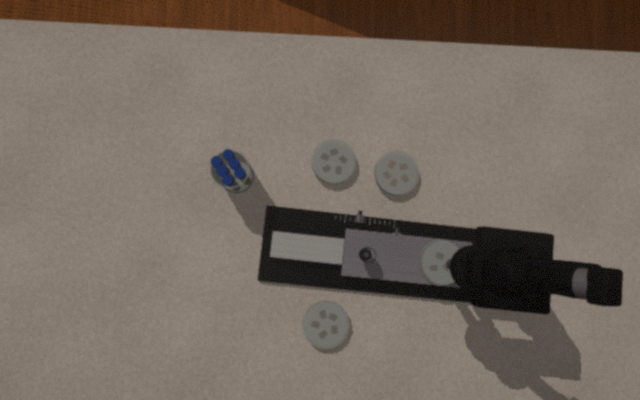

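The side view shows the knob at about (366,182), the microscope behind it and the marker at about (336,188). In the top view the knob is at about (366,254), the pointer at (397,231) and the marker at (360,216). The rail's +x points left in the image, and the base's outer corners are near (268,207) and (260,281). Next I'll measure these precisely.

```bash
cat > h.py <<'E'
import numpy as np,cv2
from rig import manip
from scipy.spatial.transform import Rotation as R
def ray(d,u,v):
    q=d["attitude"];r=R.from_quat([q[1],q[2],q[3],q[0]])
    return d["position"],r.apply([(u-d["cx"])/d["fx"],-(v-d["cy"])/d["fy"],-1])
def plane(d,u,v,z):
    o,k=ray(d,u,v);return o+k*(z-o[2])/k[2]
def proj(d,p):
    q=d["attitude"];r=R.from_quat([q[1],q[2],q[3],q[0]]);c=r.inv().apply(np.array(p)-d["position"])
    return d["cx"]+d["fx"]*c[0]/-c[2], d["cy"]+d["fy"]*c[1]/c[2]
E
python3 - <<'E'
from h import *
t=manip.get_image("top");s=manip.get_image("side")
a=cv2.resize(t["frame"][195:295,255:415],None,fx=5,fy=5,interpolation=cv2.INTER_CUBIC)
b=cv2.resize(s["frame"][140:260,290:450],None,fx=5,fy=5,interpolation=cv2.INTER_CUBIC)
cv2.imwrite("pics/tc.png",a[...,::-1]);cv2.imwrite("pics/sc.png",b[...,::-1])
g=cv2.cvtColor(t["frame"],cv2.COLOR_RGB2GRAY)
m=(g<60).astype(np.uint8);m[:190]=0;m[:,:250]=0;m[:,470:]=0;m[320:]=0
c=max(cv2.findContours(m,0,2)[0],key=cv2.contourArea)
print(cv2.approxPolyDP(c,4,True)[:,0].tolist())
for p in cv2.approxPolyDP(c,4,True)[:,0]: print(plane(t,*p,.01).round(4))
print("knob",plane(t,366,254,.088),plane(s,366,174,.088))
E
```

```text
[[266, 206], [260, 280], [469, 302], [469, 245], [447, 263], [455, 281], [450, 286], [382, 280], [376, 275], [342, 276], [341, 265], [268, 254], [273, 230], [344, 237], [346, 228], [397, 230], [469, 241], [468, 228], [368, 217], [356, 222], [350, 215]]
[0.5841 0.1796 0.01  ]
[0.4383 0.1859 0.01  ]
[ 0.4034 -0.2326  0.01  ]
[ 0.5172 -0.2332  0.01  ]
[ 0.48   -0.1877  0.01  ]
[ 0.4444 -0.2041  0.01  ]
[ 0.4343 -0.1938  0.01  ]
[ 0.4433 -0.0557  0.01  ]
[ 0.4529 -0.0435  0.01  ]
[0.4495 0.0245 0.01  ]
[0.4711 0.027  0.01  ]
[0.4893 0.1722 0.01  ]
[0.5368 0.164  0.01  ]
[0.5267 0.0222 0.01  ]
[0.5448 0.0185 0.01  ]
[ 0.5436 -0.085   0.01  ]
[ 0.5253 -0.2333  0.01  ]
[ 0.5517 -0.2314  0.01  ]
[ 0.5681 -0.0256  0.01  ]
[ 0.5574 -0.0014  0.01  ]
[0.5711 0.011  0.01  ]
knob [ 0.49702722 -0.00897865  0.088     ] [ 0.49089474 -0.00220986  0.088     ]
```

View pics/tc.png

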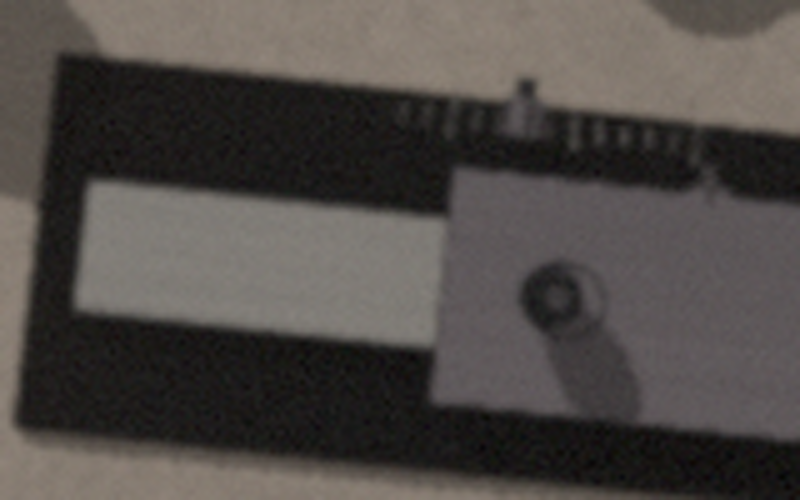

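View pics/sc.png

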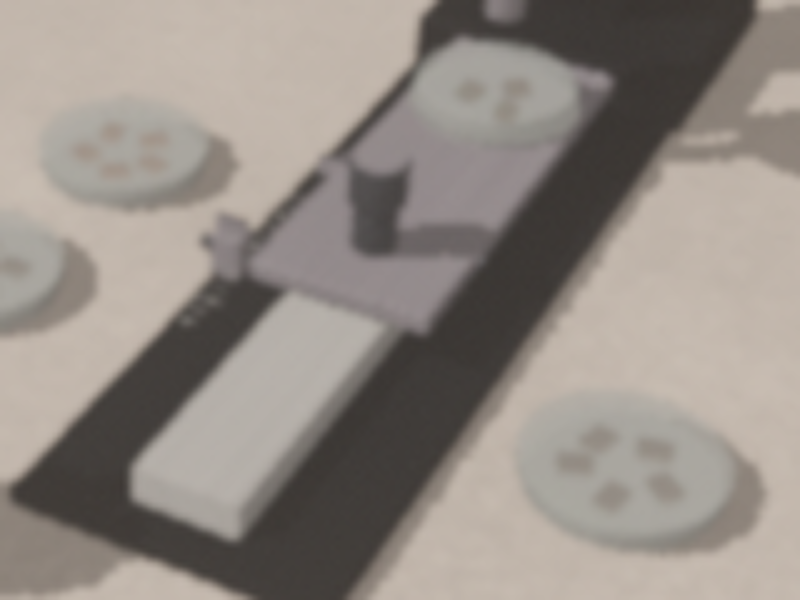

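The top crop shows the knob top at about crop (563,297), which is image (367,254). The pointer is at crop (709,180), image (396.4,230.6), and the marker at crop (526,118), image (360,218). In the side crop the knob axis is at x=379 with the top rim at y=168, image (365.4,173).

Run:
```python
from h import *
t=manip.get_image("top");s=manip.get_image("side")
T=lambda x,y:(255+x/5-.4,195+y/5-.4); S=lambda x,y:(290+x/5-.4,140+y/5-.4)
def P(n,d,uv,z): p=plane(d,*uv,z); print(n,p.round(4)); return p
k1=P("knobT",t,T(563,297),.088);P("knobTdark",t,T(552,297),.088);k2=P("knobS",s,S(379,166),.088)
# triangulate
o1,a=ray(t,*T(563,297));o2,b=ray(s,*S(379,166))
l=np.linalg.lstsq(np.c_[a,-b],o2-o1,rcond=None)[0];print("tri",o1+a*l[0],o2+b*l[1])
A=P("c1T",t,T(60,57),.01);B=P("c2T",t,T(18,430),.01);P("c1S",s,S(12,493),.01)
C=P("edgeT",t,T(797,136),.01)
P("plate cornerT",t,T(452,166),.04);P("plate corner2T",t,T(430,403),.04)
P("plate cornerS",s,S(250,270),.04);P("plate corner2S",s,S(425,330),.04)
p=P("pointT",t,T(709,182),.035);m=P("markT",t,T(526,125),.038)
P("pointS",s,S(325,165),.035);P("markS",s,S(235,222),.038)
d=A-C;d/=np.linalg.norm(d);print("dir",d,"yaw",np.degrees(np.arctan2(d[1],d[0])),"dist",(m-p)@d)
```

```text
knobT [ 0.4971 -0.0112  0.088 ]
knobTdark [ 0.497  -0.0072  0.088 ]
knobS [ 0.4938 -0.0064  0.088 ]
tri [ 0.49692288 -0.01189504  0.08392868] [ 0.49573594 -0.01235615  0.08405718]
c1T [0.5841 0.1784 0.01  ]
c2T [0.4371 0.1894 0.01  ]
c1S [0.5827 0.1831 0.01  ]
edgeT [ 0.5611 -0.1197  0.01  ]
plate cornerT [0.5444 0.0242 0.04  ]
plate corner2T [0.4538 0.0308 0.04  ]
plate cornerS [0.54   0.0307 0.04  ]
plate corner2S [0.4522 0.0396 0.04  ]
pointT [ 0.5411 -0.0775  0.035 ]
markT [ 0.5611 -0.0046  0.038 ]
pointS [ 0.5442 -0.0759  0.035 ]
markS [ 0.5631 -0.0054  0.038 ]
dir [0.07700606 0.99703062 0.        ] yaw 85.58350533919631 dist 0.07423856410458064
```

```bash
python3 -m pendant '[{"dx":-0.026,"dy":-0.0235},{"dx":-0.026,"dy":-0.0235},{"dx":-0.026,"dy":-0.0235},{"dx":-0.026,"dy":-0.0235},{"dx":-0.026,"dy":-0.0235},{"dx":-0.026,"dy":-0.0235},{"dx":-0.026,"dy":-0.0235},{"dx":-0.026,"dy":-0.0235},{"dx":-0.026,"dy":-0.0235},{"dx":-0.026,"dy":-0.0235},{"dx":-0.026,"dy":-0.0235},{"dx":-0.026,"dy":-0.0235}]' 40
python3 -m pendant '[{"dx":-0.027,"dy":-0.0247},{"dx":-0.027,"dy":-0.0247},{"dx":-0.027,"dy":-0.0247},{"dx":-0.027,"dy":-0.0247},{"dx":-0.027,"dy":-0.0247},{"dx":-0.027,"dy":-0.0247},{"rz":-6.8},{"rz":-6.8},{},{}]'
```

```text
invalid input
invalid input
```

```bash
python3 -m pendant '[{"dx":-0.026,"dy":-0.0235,"dz":0,"rx":0,"ry":0,"rz":0,"hand":0.085},{"dx":-0.026,"dy":-0.0235,"dz":0,"rx":0,"ry":0,"rz":0,"hand":0.085},{"dx":-0.026,"dy":-0.0235,"dz":0,"rx":0,"ry":0,"rz":0,"hand":0.085},{"dx":-0.026,"dy":-0.0235,"dz":0,"rx":0,"ry":0,"rz":0,"hand":0.085},{"dx":-0.026,"dy":-0.0235,"dz":0,"rx":0,"ry":0,"rz":0,"hand":0.085},{"dx":-0.026,"dy":-0.0235,"dz":0,"rx":0,"ry":0,"rz":0,"hand":0.085},{"dx":-0.026,"dy":-0.0235,"dz":0,"rx":0,"ry":0,"rz":0,"hand":0.085},{"dx":-0.026,"dy":-0.0235,"dz":0,"rx":0,"ry":0,"rz":0,"hand":0.085},{"dx":-0.026,"dy":-0.0235,"dz":0,"rx":0,"ry":0,"rz":0,"hand":0.085},{"dx":-0.026,"dy":-0.0235,"dz":0,"rx":0,"ry":0,"rz":0,"hand":0.085},{"dx":-0.026,"dy":-0.0235,"dz":0,"rx":0,"ry":0,"rz":0,"hand":0.085},{"dx":-0.026,"dy":-0.0235,"dz":0,"rx":0,"ry":0,"rz":0,"hand":0.085}]' 40
```

```text
clock: 1.3
position: [0.3879, 0.1805, 0.2315]
ee_rot: [0.0, 0.157, 0.988, 0.0]
contact_force: [0.2, 0.3, -0.4]
width: 0.0848
gripper_force: 0.0
```

```bash
python3 -m pendant '[{"dx":-0.0271,"dy":-0.0248,"dz":0,"rx":0,"ry":0,"rz":0,"hand":0.085},{"dx":-0.0271,"dy":-0.0248,"dz":0,"rx":0,"ry":0,"rz":0,"hand":0.085},{"dx":-0.0271,"dy":-0.0248,"dz":0,"rx":0,"ry":0,"rz":0,"hand":0.085},{"dx":-0.0271,"dy":-0.0248,"dz":0,"rx":0,"ry":0,"rz":0,"hand":0.085},{"dx":-0.0271,"dy":-0.0248,"dz":0,"rx":0,"ry":0,"rz":0,"hand":0.085},{"dx":-0.0271,"dy":-0.0248,"dz":0,"rx":0,"ry":0,"rz":0,"hand":0.085},{"dx":0,"dy":0,"dz":0.03,"rx":0,"ry":0,"rz":-6.8,"hand":0.085},{"dx":0,"dy":0,"dz":0.03,"rx":0,"ry":0,"rz":-6.8,"hand":0.085},{"dx":0,"dy":0,"dz":0.03,"rx":0,"ry":0,"rz":0,"hand":0.085},{"dx":0,"dy":0,"dz":0,"rx":0,"ry":0,"rz":0,"hand":0.085},{"dx":0,"dy":0,"dz":0,"rx":0,"ry":0,"rz":0,"hand":0.085}]'
python3 - <<'E'
from h import *
t=manip.get_image("top");s=manip.get_image("side")
a=cv2.resize(t["frame"][175:295,285:445],None,fx=3.5,fy=3.5,interpolation=2)
b=cv2.resize(s["frame"][80:260,290:450],None,fx=3.5,fy=2.333*420/420,interpolation=2)
b=cv2.resize(s["frame"][120:240,290:450],None,fx=5,fy=5,interpolation=2)
cv2.imwrite("pics/s2.png",b[...,::-1])
st=manip.get_state();print(st["position"],st["qpos"].round(3),R.from_quat(st["ee_rot"][[1,2,3,0]]).as_matrix().round(3))
E
```

```text
clock: 2.22
position: [0.4949, -0.0097, 0.1404]
ee_rot: [-0.002, 0.039, 0.999, 0.0]
contact_force: [0.2, -0.2, 0.9]
width: 0.085
gripper_force: 0.0
[ 0.49728542 -0.00985464  0.14291505] [-0.16   0.228  1.808  0.     1.103 -1.653] [[-0.997  0.077  0.003]
 [ 0.077  0.997 -0.   ]
 [-0.003 -0.    -1.   ]]
```

View pics/s2.png

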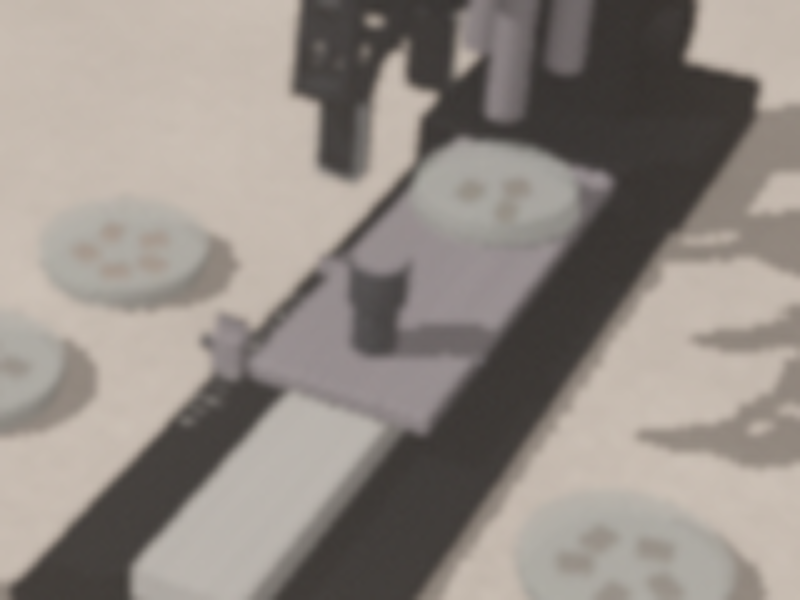

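The fingers straddle the knob along the rail. The near tip is at crop (343,172), the far tip at (430,85) and the knob top at (379,266). I'll check this relatively, using the fingers as the reference.

Run:
```python
from h import *
s=manip.get_image("side");C=lambda p:tuple((np.array(p)-[290,120]+.4)*5)
st=manip.get_state();p=st["position"];print(p)
for z in(.143,.156): print(z,"tcp",C(proj(s,[.4965,-.0099,z])), "tips", [C(proj(s,np.array([.4965,-.0099,z])+k*np.array([.077,.997,0]))) for k in(.05,-.05)])
for k in((.496,-.010),(.496,-.005),(.493,-.010),(.496,-.015)): print(k,C(proj(s,[*k,.088])))
```

```text
[ 0.49759482 -0.0098686   0.14331857]
0.143 tcp (np.float64(384.3900202412739), np.float64(154.58518286778838)) tips [(np.float64(335.17818160220816), np.float64(205.27408106999897)), (np.float64(429.68050213093716), np.float64(107.93533824662487))]
0.156 tcp (np.float64(386.432688192868), np.float64(128.28423598614305)) tips [(np.float64(336.85243234124346), np.float64(178.2953519657978)), (np.float64(432.02844180156274), np.float64(82.29224819309349))]
(0.496, -0.01) (np.float64(377.2477830280683), np.float64(261.0482615636745))
(0.496, -0.005) (np.float64(373.44467794233947), np.float64(266.3902878071294))
(0.493, -0.01) (np.float64(383.4913923210571), np.float64(262.5601395882357))
(0.496, -0.015) (np.float64(381.01931512410306), np.float64(255.7505842760666))
```

```bash
python3 -m pendant '[{"dx":0,"dy":0,"dz":0.021,"rx":0,"ry":0,"rz":0,"hand":0.085},{"dx":0,"dy":0,"dz":0.021,"rx":0,"ry":0,"rz":0,"hand":0.085},{"dx":0,"dy":0,"dz":0.021,"rx":0,"ry":0,"rz":0,"hand":0.085},{"dx":0,"dy":0,"dz":0.021,"rx":0,"ry":0,"rz":0,"hand":0.085},{"dx":0,"dy":0,"dz":0,"rx":0,"ry":0,"rz":0,"hand":0.085},{"dx":0,"dy":0,"dz":0,"rx":0,"ry":0,"rz":0,"hand":0.085}]' 40
python3 -m pendant '[{"dx":0,"dy":0,"dz":0,"rx":0,"ry":0,"rz":0,"hand":0.04},{"dx":0,"dy":0,"dz":0,"rx":0,"ry":0,"rz":0,"hand":0.034},{"dx":0,"dy":0,"dz":0,"rx":0,"ry":0,"rz":0,"hand":0.031},{"dx":0,"dy":0,"dz":0,"rx":0,"ry":0,"rz":0,"hand":0.029},{"dx":0,"dy":0,"dz":0,"rx":0,"ry":0,"rz":0,"hand":0.02},{"dx":0,"dy":0,"dz":0,"rx":0,"ry":0,"rz":0,"hand":0.02},{"dx":0,"dy":0,"dz":0,"rx":0,"ry":0,"rz":0,"hand":0.02},{"dx":0,"dy":0,"dz":0,"rx":0,"ry":0,"rz":0,"hand":0.02}]' 40
```

```text
clock: 2.87
position: [0.4966, -0.0097, 0.0582]
ee_rot: [0.0, 0.039, 0.999, -0.0]
contact_force: [-0.3, -0.1, 0.0]
width: 0.085
gripper_force: 0.0
clock: 3.53
position: [0.4966, -0.0115, 0.0586]
ee_rot: [0.001, 0.038, 0.999, -0.002]
contact_force: [-0.9, -5.2, 6.0]
width: 0.027
gripper_force: 38.9
```

```bash
python3 -m pendant '[{"dx":0,"dy":-0.002,"dz":0,"rx":0,"ry":0,"rz":0,"hand":0.02},{"dx":0,"dy":0,"dz":-0.002,"rx":0,"ry":0,"rz":0,"hand":0.02},{"dx":0,"dy":0,"dz":-0.002,"rx":0,"ry":0,"rz":0,"hand":0.02},{"dx":0,"dy":0,"dz":-0.002,"rx":0,"ry":0,"rz":0,"hand":0.02},{"dx":0,"dy":0,"dz":-0.002,"rx":0,"ry":0,"rz":0,"hand":0.02},{"dx":0,"dy":0,"dz":-0.002,"rx":0,"ry":0,"rz":0,"hand":0.02},{"dx":0,"dy":0,"dz":-0.002,"rx":0,"ry":0,"rz":0,"hand":0.02},{"dx":0,"dy":0,"dz":0,"rx":0,"ry":0,"rz":0,"hand":0.02},{"dx":0,"dy":0,"dz":0,"rx":0,"ry":0,"rz":0,"hand":0.02},{"dx":0,"dy":0,"dz":0,"rx":0,"ry":0,"rz":0,"hand":0.02}]' 60
```

```text
clock: 4.37
position: [0.4963, -0.0118, 0.0693]
ee_rot: [0.001, 0.039, 0.999, -0.0]
contact_force: [4.4, -3.0, -9.4]
width: 0.0261
gripper_force: 59.5
```

```bash
python3 -m pendant '[{"dx":0,"dy":0,"dz":-0.002,"rx":0,"ry":0,"rz":0,"hand":0.02},{"dx":0,"dy":0,"dz":0,"rx":0,"ry":0,"rz":0,"hand":0.02},{"dx":0,"dy":0,"dz":0,"rx":0,"ry":0,"rz":0,"hand":0.02}]'
python3 -m pendant '[{"dx":0,"dy":0,"dz":-0.002,"rx":0,"ry":0,"rz":0,"hand":0.02},{"dx":0,"dy":0,"dz":0,"rx":0,"ry":0,"rz":0,"hand":0.02},{"dx":0,"dy":0,"dz":0,"rx":0,"ry":0,"rz":0,"hand":0.02}]'
python3 -m pendant '[{"dx":0,"dy":0,"dz":-0.0015,"rx":0,"ry":0,"rz":0,"hand":0.02},{"dx":0,"dy":0,"dz":0,"rx":0,"ry":0,"rz":0,"hand":0.02},{"dx":0,"dy":0,"dz":0,"rx":0,"ry":0,"rz":0,"hand":0.02}]'
```

```text
clock: 4.62
position: [0.4963, -0.0118, 0.0712]
ee_rot: [0.001, 0.039, 0.999, -0.0]
contact_force: [4.9, -3.1, -9.5]
width: 0.026
gripper_force: 59.5
clock: 4.87
position: [0.4963, -0.0117, 0.073]
ee_rot: [0.0, 0.039, 0.999, 0.0]
contact_force: [4.2, -2.1, -10.7]
width: 0.0261
gripper_force: 61.3
clock: 5.12
position: [0.4962, -0.0116, 0.0732]
ee_rot: [0.0, 0.039, 0.999, 0.0]
contact_force: [7.5, -2.5, -20.0]
width: 0.0261
gripper_force: 61.9
```

```bash
python3 -m pendant '[{"dx":0,"dy":0.003,"dz":0,"rx":0,"ry":0,"rz":0,"hand":0.02},{"dx":0,"dy":0.005,"dz":0,"rx":0,"ry":0,"rz":0,"hand":0.02},{"dx":0,"dy":0.006,"dz":0,"rx":0,"ry":0,"rz":0,"hand":0.02},{"dx":0,"dy":0.006,"dz":0,"rx":0,"ry":0,"rz":0,"hand":0.02},{"dx":0,"dy":0.005,"dz":0,"rx":0,"ry":0,"rz":0,"hand":0.02},{"dx":0,"dy":0.005,"dz":0,"rx":0,"ry":0,"rz":0,"hand":0.02},{"dx":0,"dy":0,"dz":0,"rx":0,"ry":0,"rz":0,"hand":0.02},{"dx":0,"dy":0,"dz":0,"rx":0,"ry":0,"rz":0,"hand":0.02}]'
```

```text
clock: 5.78
position: [0.4987, 0.0183, 0.0732]
ee_rot: [0.0, 0.038, 0.999, 0.0]
contact_force: [8.0, -2.6, -20.6]
width: 0.026
gripper_force: 61.9
```

```bash
python3 -m pendant '[{"dx":0,"dy":0.005,"dz":0,"rx":0,"ry":0,"rz":0,"hand":0.02},{"dx":0,"dy":0.006,"dz":0,"rx":0,"ry":0,"rz":0,"hand":0.02},{"dx":0,"dy":0.006,"dz":0,"rx":0,"ry":0,"rz":0,"hand":0.02},{"dx":0,"dy":0.006,"dz":0,"rx":0,"ry":0,"rz":0,"hand":0.02},{"dx":0,"dy":0.006,"dz":0,"rx":0,"ry":0,"rz":0,"hand":0.02},{"dx":0,"dy":0.006,"dz":0,"rx":0,"ry":0,"rz":0,"hand":0.02},{"dx":0,"dy":0,"dz":0,"rx":0,"ry":0,"rz":0,"hand":0.02},{"dx":0,"dy":0,"dz":0,"rx":0,"ry":0,"rz":0,"hand":0.02}]'
python3 - <<'E'
from h import *
f=[manip.get_image("top") for _ in range(4)];g=[manip.get_image("side") for _ in range(4)]
t=np.mean([d["frame"] for d in f],0).astype(np.uint8);s=np.mean([d["frame"] for d in g],0).astype(np.uint8)
a=cv2.resize(t[200:240,340:415],None,fx=8,fy=8,interpolation=2)[:290];b=cv2.resize(s[150:185,310:385],None,fx=8,fy=8,interpolation=2)
cv2.imwrite("pics/ts3.png",np.vstack([a,b])[...,::-1])
E
```

```text
clock: 6.45
position: [0.5014, 0.0529, 0.0732]
ee_rot: [0.0, 0.038, 0.999, -0.0]
contact_force: [7.6, -3.4, -20.6]
width: 0.0261
gripper_force: 61.9
```

View pics/ts3.png

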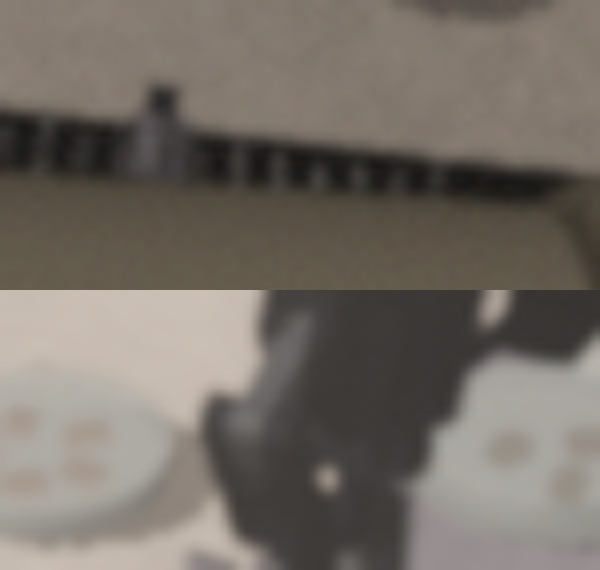

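In the top view the arm hides the pointer; only the marker shows, at crop (160,140). The side crop cuts off just above the marker. I'll go on towards the measured distance of about 73 mm and check it in a better side crop.

```bash
python3 -m pendant '[{"dx":0,"dy":0.004,"dz":0,"rx":0,"ry":0,"rz":0,"hand":0.02},{"dx":0,"dy":0.004,"dz":0,"rx":0,"ry":0,"rz":0,"hand":0.02},{"dx":0,"dy":0,"dz":0,"rx":0,"ry":0,"rz":0,"hand":0.02},{"dx":0,"dy":0,"dz":0,"rx":0,"ry":0,"rz":0,"hand":0.02}]'
python3 - <<'E'
from h import *
g=[manip.get_image("side") for _ in range(6)]
s=np.mean([d["frame"] for d in g],0).astype(np.uint8)
cv2.imwrite("pics/s4.png",cv2.resize(s[165:215,310:385],None,fx=10,fy=10,interpolation=2)[...,::-1])
E
```

```text
clock: 7.18
position: [0.5021, 0.0606, 0.0731]
ee_rot: [0.0, 0.038, 0.999, -0.0]
contact_force: [8.9, -3.8, -21.2]
width: 0.026
gripper_force: 61.9
```

View pics/s4.png

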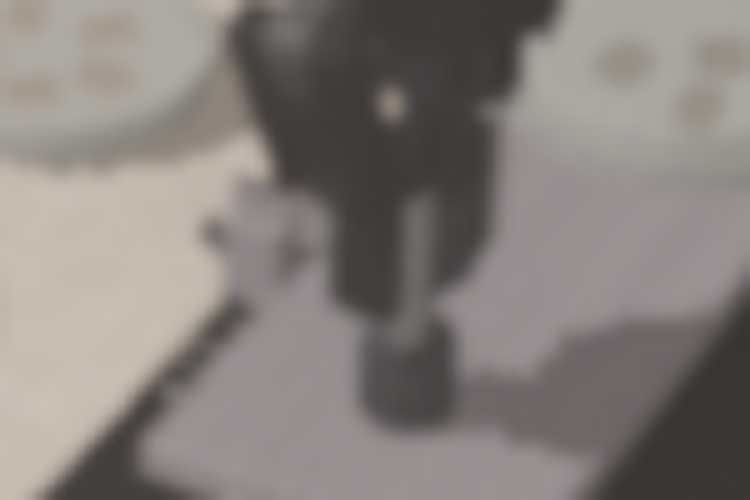

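```bash
python3 - <<'E'
from h import *
s=manip.get_image("side");C=lambda p:(np.array(p)-[310,165]+.45)*10
d=np.array([.077,.997,0]);
p0=plane(s,354.6,172.6,.035);n=np.array([.997,-.077,0])
st=manip.get_state()["position"];D=(st-np.array([.4963,-.0117,0]))@d;print("out",D)
for k in(D,):
  for z in(.035,): 
    for o in(-.01,0): print("pointer",k,o,C(proj(s,p0+k*d+o*n)).round())
m=np.array([.5611,-.0046,0])
for z in(.01,.035,.04): print("mark",z,[C(proj(s,m+[0,0,z]+o*n)).round() for o in(-.008,0,.008)])
E
python3 - <<'E'
from h import *
g=[manip.get_image("side") for _ in range(12)]
s=np.mean([d["frame"] for d in g],0)[178:200,326:346]
s=np.clip((s-40)*255/160,0,255).astype(np.uint8)
cv2.imwrite("pics/s5.png",cv2.resize(s,None,fx=25,fy=25,interpolation=2)[...,::-1])
E
```

```text
out 0.07240387500565416
pointer 0.07240387500565416 -0.01 [356. 234.]
pointer 0.07240387500565416 0 [319. 222.]
mark 0.01 [array([303., 303.]), array([274., 293.]), array([245., 284.])]
mark 0.035 [array([306., 218.]), array([276., 208.]), array([247., 199.])]
mark 0.04 [array([307., 200.]), array([277., 191.]), array([247., 182.])]
```

View pics/s5.png

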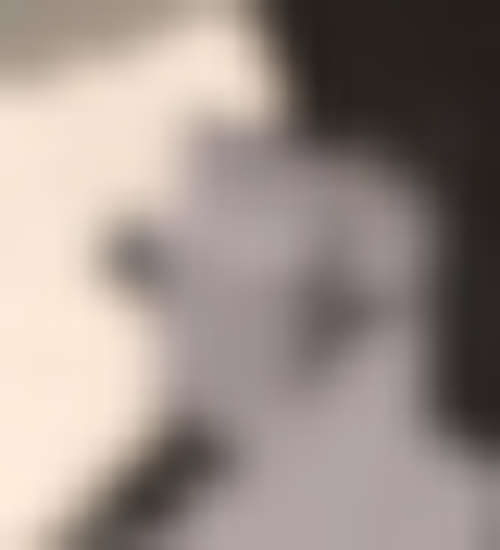

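The crops show the marker block at s5 (230,250) with the dark gap at (335,310) just ahead of the pointer. The pointer lies on the projected mark line to within about 1–2 mm. The knob is still held up against its stop, with z steady at 0.0731 and about 20 N. Handing in.

```bash
python3 -c "
from rig import manip
s=manip.get_state();print(s['clock'],s['position'],s['contact_force'],s['gripper_force'],abs(s['qd']).max());print(manip.sign_off())"
```

```text
8.1333 [0.50204565 0.06048243 0.07312659] [  8.40439348  -3.96366175 -20.29177107] 61.939616007730365 0.0014274212940050088
the job is handed in; nothing more can be done
None
```

I handed the job in with the plunger fully up against its stop, the carriage drawn out about 72 mm (pointer level with the mark to within an estimated 2 mm), and the knob still gripped at about 62 N; the sign-off returned no verdict.

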